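Clamp a rock core plug with a cam-lock knob

TASK

Stand the thick rock core plug upright on the seat of the sample clamp, between vee and open jaw, and let go of it; set it down gently, not dropped. Then turn the clamp's wing knob clockwise, feeling your way, until the spring-loaded draw-bar drops into the hidden cam notch and the jaw shuts on the plug, and on through the notch's slack until the knob comes up firm, without forcing it; then let go. Leave the other rock samples where they are.

Things in the scene. Friction and masses are not known exactly. Their poses are not given: they have to be found in the camera images.
- plug: The thick grey rock core plug: a plain cylinder 38 mm in diameter, 60 mm tall, about 180 g, standing upright on the table at the start. Origin: centre of its underside, z up along its axis. It may stand on either side of the slim plug. Grip it across the diameter in its upper 25 mm (the clamp's vee and jaw then stay below the fingers).
- slim_plug: A thinner grey core plug, 25 mm in diameter, 60 mm tall, upright on the table. Not wanted: leave it standing. Origin: centre of its underside.
- rock_a: Dark lumpy rock sample, 60 mm wide, 38 mm high, lying on the table: leave it. Origin: centre of its underside.
- rock_b: Brown lumpy rock sample, 52 mm wide, 32 mm high, lying on the table: leave it. Origin: centre of its underside.
- clamp: The sample clamp, screwed down: grey base plate 110 mm (own x) by 280 mm (own y), 12 mm thick, yaw within 0.4 rad. Origin: centre of the plate's underside at table height; z up. The wing knob's axis is at own y = -75 mm, the seat for the plug at own y = +55 mm. A steel vee, own y 12 to 44 mm, top 52 mm above the table, opens towards +y and the jaw.
- seat (a point): Where the centre of the underside of a clamped plug lies: clamp's own x = 0, y = 55, z = 30 mm (top of the two rails that form the seat; the plug's top is then 90 mm up). Axes as the clamp's. With the jaw open there is 8 mm of play towards +y, so lower the plug 4 mm to +y of this point; the jaw later pushes it home. Free room for fingers is to own +x and -x.
- drawbar: Dark steel draw-bar sliding along the clamp's y, ending in an upright jaw plate 36 mm wide, 8 mm thick, top 52 mm up. Origin: centre of the jaw's face towards the vee. In the clamp's frame it is at y = 82 mm open, 74 mm shut on a seated plug, 70 mm shut on nothing. A spring (7 N open, 5 N shut) pulls it to -y.
- nose (a point): The draw-bar's round nose, 8 mm thick, hidden under the knob's skirt. It rides on the cam's rim, 36 mm from the knob's axis, and falls when the notch (14 mm wide) comes round. Once fallen, about 0.2 rad of slack is left until the notch's far wall meets it, about 33 mm from the axis. Firm means 6 N or more there (0.25 N m at the knob), forced over 25 N (0.8 N m).
- knob: Black wing knob on a vertical axis: a bar 60 mm long (own x), 12 mm thick (own y), 38 to 74 mm above the table, over a round skirt 88 mm across, top 34 mm up. Origin: on the axis, table height. Turn clockwise seen from above, drag 0.05 to 0.2 N m. The notch comes after 0.3 to 1.2 rad, differently each time, unseen (firm by 1.4); the falling nose kicks the knob onward by up to 0.4 N m.
- knob_grip (a point): The point on the knob's axis at the height to grip the bar, 60 mm above the table; its x axis runs along the bar, to be gripped across its 12 mm.
Things that resemble listed ones, but are neither listed nor needed, are in the scene too. Leave any green or pink look-alike of the plug alone.

How it is judged:
On the way, in this order (a step that is already met when the one before it is completed fails the run):
1. the thick plug stands upright on the seat between vee and open jaw, let go (x of plug in the frame of clamp between -0.012 and 0.012 m and y of plug in the frame of clamp between 0.05 and 0.068 m and z of plug in the frame of clamp between 0.026 and 0.034 m and angle between plug's own z axis and vertical below 0.12 rad and contact force between the fingers and plug below 0.1 N and y of drawbar in the frame of clamp above 0.079 m), for 0.2 s.
2. the draw-bar has dropped into the notch, the jaw has shut on the plug, and the knob is brought up firm (6 N or more between cam and draw-bar) (y of drawbar in the frame of clamp between 0.0715 and 0.0765 m and contact force between knob and drawbar above 6 N), for 0.1 s.
At the end, for the whole second after the job is handed in: The thick plug stands upright (within 0.07 rad) and still on the clamp's seat, its axis within 4 mm of the clamped place and its underside within 4 mm of seat height; the draw-bar has dropped (jaw face 71.5 to 76.5 mm along the clamp's y) and the jaw presses on the plug with more than 1 N (x of plug in the frame of clamp between -0.004 and 0.004 m and y of plug in the frame of clamp between 0.051 and 0.059 m and z of plug in the frame of clamp between 0.026 and 0.034 m and angle between plug's own z axis and vertical below 0.07 rad and linear speed of plug below 0.02 m/s and y of drawbar in the frame of clamp between 0.0715 and 0.0765 m and contact force between drawbar and plug above 1 N); the robot touches nothing.
It fails at once if the knob is forced: more than 25 N between cam and draw-bar nose (contact force between knob and drawbar above 25 N).
It fails at once if the thick plug is dropped or thrown (faster than 0.5 m/s while not held) (linear speed of plug above 0.5 m/s and contact force between the fingers and plug below 0.1 N).
It fails at once if the slim plug is moved more than 15 mm (distance of slim_plug from where it was at the start of the episode above 0.015 m).
It fails at once if the dark rock is moved more than 15 mm (distance of rock_a from where it was at the start of the episode above 0.015 m).
It fails at once if the brown rock is moved more than 15 mm (distance of rock_b from where it was at the start of the episode above 0.015 m).
It also fails if it takes over 72 s, if anything falls off the work surface, if the arm or the gripper's body presses on something with over 40 N, if the wrist force passes 120 N, or if a joint passes its speed limit or range.

ROBOT

A 6-joint arm with a two-finger parallel gripper is mounted at the origin on the work surface. World frame = base frame: x ahead of the robot, y to its left, z up, the work surface at z = 0. Lengths are in m, angles in rad, forces in N, time in s.
With the tool pointing down it reaches from about 0.35 to 0.975 m from the base axis. Payload 4.9 kg.
Tool frame: the origin (TCP) lies between the finger pads; the fingertips stand 8 mm ahead of it and the grasp point (between the pads) lies 11 mm behind it (robot.nose_length is the distance from the TCP to the fingertips, in m); z points along the fingers, y is the line along which they close (so a half turn about z gives the same grasp; the last joint's range is limited). The gripper opens to 85 mm and grips with 20 to 120 N. Pads are 22 mm wide; open, the fingers measure 114 mm over their backs; the gripper's body (76 mm by 85 mm) begins 54 mm behind the grasp point. The pads swing forward as they close: fully open they stand 13 mm farther back than shut.
Start: joints at [-0.119, 0.053, 1.613, -0, 1.476, -0.119], TCP at [0.625, 0, 0.239] pointing down, gripper open.
Joint ranges: [-3.01, 3.01], [-1.01, 2.22], [0.06, 2.58], [-1.02, 4.17], [0.09, 2.62], [-3.14, 3.14]. Speed limits (rad/s): [2.57, 2.57, 3.14, 3.14, 3.14, 3.14].

INTERFACE

Orientations are given as a unit quaternion [w, x, y, z].
In Python, from workcell import robot gives the robot as it stands. The module is installed in compiled form; this text tells all that it offers.
- The arm moves only by the tool send_rows, never from a script. Its argument "motion" is one flat list of numbers, 5 for each row, row after row: the shift along the tool's x, y, z in cm, then the turn about the tool's z in rad, then the finger opening in cm, from 0 to 8.54. In form: [x, y, z, twist, hand, x, y, z, twist, hand, ...]. A call has 1 to 10 rows; each row shifts and turns the commanded pose from where the row before left it, along the tool's axes as they then stand; what a row does not reach is not made up. A row lasts 1/10 s, in which the tool goes at most 50 mm and 8.59 degrees, less where a joint would pass 70% of its speed; a pose out of reach is approached as far as the arm can. A call with a gripper value outside its range is refused whole. The fingers move at their own pace and stop on an object; "grip_force" is the grip in N (left out, the last holds). Time passes only in rows, so rows that do not move let the fingers close. It gives the time, the measured TCP pose, the force, the opening and the grip force at its end, in the units of the state.
- robot.sense(): the state, without advancing time (a new reading comes with each control period).
- robot.read_camera(name): name is "scene" or "side" or "wrist"; returns (picture, depth): 480x640x3 uint8, red, green, blue; 480x640 float32, m along the optical axis (not along the pixel's ray), 0 where there is no reading.
- robot.camera_model(name): a dict with "fov_y" (degrees; the focal length in pixels is half the picture's height over the tangent of half this angle, whatever the lens; pixels are square), "cx", "cy" (the principal point, pixels), "R" (3x3) and "t" (3): a world point X has camera coordinates R X + t. Camera axes: x right, y down, z forward; pixel columns grow to the right and rows downward; lengths in m; the calibration is good to about 2 mm. A picture is of the moment at which its call begins: read the wrist's pose just before it. camera_model takes no time and is no camera call; for the wrist camera it gives the pose at the moment of the call.
- robot.job_done(): hands the job in; it is judged then, once.
The state is a dict: "clock": time; "q": joint angles; "qvel": joint speeds; "joint_torque": joint torques, N m; "ee_pos": TCP position; "ee_rot": TCP orientation; "wrist_force": force on the tool from outside, world axes, zero at the start; "torque": the same for the moment, N m; "grip_width": finger opening in m; "grasp_force": force on a finger pad.
Only numpy, scipy, OpenCV 4.12 (cv2) and the standard library are available. Lean on these libraries where they do the work, as an engineer would, in place of code of your own. Each camera call takes 0.05 s, during which the arm holds its last target. There are 200 camera calls.

## Working session

There is one attempt and no reset: what is moved stays moved. The work goes in short steps, Python scripts to look and compute and a tool call to move; the robot and the scene stay as the last step left them, time stands still between calls to the robot, and variables do not carry over. Pictures are saved under pics/ and viewed, at most 10 in all, crops included, and the job is handed in when it is done.

Besides the shell and the picture viewer there is one more tool, called after "Emit:" in YAML: its name, and indented under it one key for each argument. send_rows: Moves the arm, as the interface text tells. Its arguments: {"type":"object","properties":{"motion":{"type":"array","items":{"type":"number"}},"grip_force":{"type":"number"}},"required":["motion"]}

```bash
mkdir -p pics; cat > h.py <<'E'
import numpy as np, cv2
from workcell import robot
from scipy.spatial.transform import Rotation as Rn
def grab(n):
    m=robot.camera_model(n); p,d=robot.read_camera(n); return m,p,d
def ray(m,u,v):
    f=240/np.tan(np.radians(m["fov_y"])/2)
    R=np.array(m["R"]);t=np.array(m["t"])
    return -R.T@t, R.T@np.array([(u-m["cx"])/f,(v-m["cy"])/f,1.])
def onplane(m,u,v,z):
    c,r=ray(m,u,v); return c+r*(z-c[2])/r[2]
def cloud(m,d):
    v,u=np.mgrid[0:480,0:640]
    f=240/np.tan(np.radians(m["fov_y"])/2)
    P=np.stack([(u-m["cx"])/f*d,(v-m["cy"])/f*d,d],-1)
    return (P-np.array(m["t"]))@np.array(m["R"])
def save(n,p): cv2.imwrite("pics/"+n,p[:,:,::-1])
E
python3 - <<'E'
from h import *
for n in("scene","side","wrist"):
    m,p,d=grab(n); save(n+"0.png",p); np.savez(n+"0.npz",p=p,d=d,**m); print(n,m["fov_y"],m["cx"],m["cy"],-np.array(m["R"]).T@m["t"])
a=np.hstack([np.load(n+"0.npz")["p"] for n in("scene","side")])
print(robot.sense())
E
```

```text
scene 43.148013773177006 317.60815406939656 243.31099657683984 [1.04570117 0.72984433 0.72283183]
side 44.71709373489678 321.7197765738669 247.14362010975108 [ 0.05977575 -0.68479516  0.61448098]
wrist 62.9637008039688 319.90929509222156 243.93029884194274 [0.62374264 0.07171435 0.37301857]
{'clock': 0.15, 'q': array([-1.19013933e-01,  5.32080611e-02,  1.61398803e+00,  4.63565638e-06,
        1.47603790e+00, -1.19027890e-01]), 'qvel': array([-0.00015769,  0.00063079, -0.00530837, -0.00032675,  0.00210507,
        0.00170992]), 'joint_torque': array([ 5.10442842e-04, -3.94241810e+01, -3.70721948e+01, -1.15854355e-04,
        4.61802789e-03,  5.00508997e-05]), 'ee_pos': array([6.24512499e-01, 5.12644009e-05, 2.38338044e-01]), 'ee_rot': array([-6.46526890e-04,  7.07101765e-01,  7.07111321e-01, -5.05477010e-04]), 'wrist_force': array([ 0.5010433 , -0.13119279,  1.31525251]), 'torque': array([-0.01744825,  0.04519292,  0.01083241]), 'grasp_force': 0.0, 'grip_width': 0.08593567264175507}
```

View pics/scene0.png

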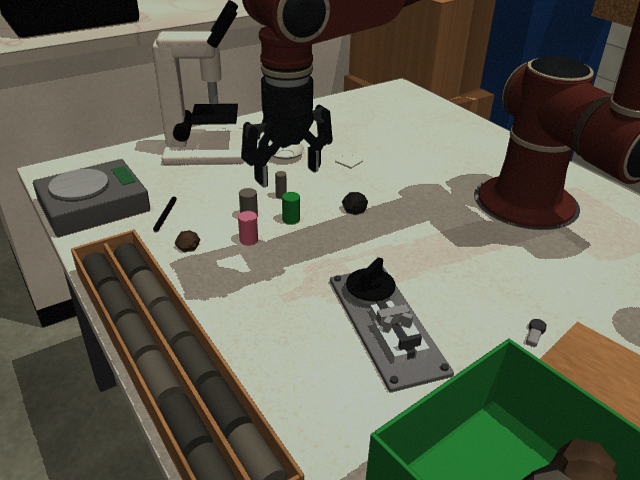

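View pics/side0.png

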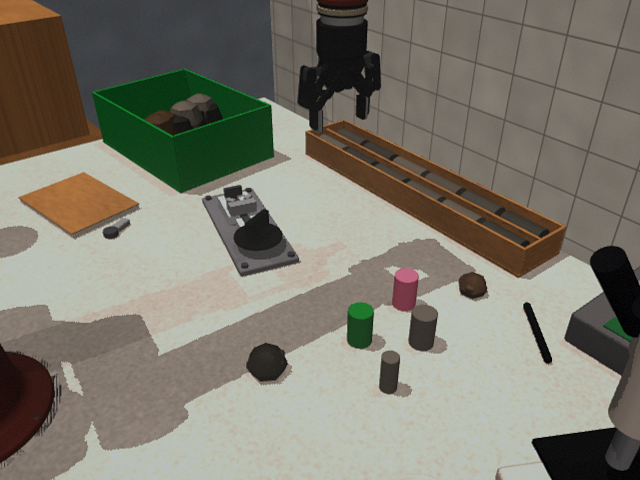

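Candidates for the plug:
- Thick grey: side (423,328), scene (248,202).
- Slim grey: side (389,372), scene (281,184).
- Green: side (360,325).
- Pink: side (405,290).
- Cores in the box: side (430,190).

I choose the thick grey one and will check it in a close crop.

```bash
python3 - <<'E'
from h import *
S=np.load("side0.npz");C=np.load("scene0.npz")
a=cv2.resize(S["p"][260:410,330:480],(400,400),interpolation=cv2.INTER_CUBIC)
b=cv2.resize(S["p"][175:285,195:305],(400,400),interpolation=cv2.INTER_CUBIC)
save("crop1.png",np.hstack([a,b]))
for n,M,px in(("side",S,{"thick":(423,313),"slim":(389,357),"green":(360,311),"pink":(405,275)}),):
  for k,(u,v) in px.items(): print(k,onplane(M,u,v,.06).round(3))
print("rocka",onplane(S,267,368,.015),"rockb",onplane(S,473,288,.015))
# plug tops by depth
for n,M in(("side",S),("scene",C)):
  P=cloud(M,M["d"]); hsv=cv2.cvtColor(M["p"],cv2.COLOR_RGB2HSV)
  for k,c in(("thick",(0.60,-.3)),):
    pass
  c0=onplane(S,423,313,.06); c1=onplane(S,389,357,.06)
  for c,r in((c0,.03),(c1,.022)):
    m=(np.hypot(P[...,0]-c[0],P[...,1]-c[1])<r)&(abs(P[...,2]-.06)<.004)&(M["d"]>0)
    Q=P[m][:,:2]; 
    if len(Q)>5: print(n,len(Q),cv2.minEnclosingCircle(Q.astype(np.float32)),Q.mean(0))
  # plate top
  m=(abs(P[...,2]-.012)<.004)&(M["p"].mean(-1)<130)&(M["d"]>0)
  c=onplane(S,250,228,.012)
  m&=np.hypot(P[...,0]-c[0],P[...,1]-c[1])<.2
  print(n,"plate",m.sum(),cv2.minAreaRect(P[m][:,:2].astype(np.float32)))
E
```

```text
thick [ 0.565 -0.268  0.06 ]
slim [ 0.466 -0.302  0.06 ]
green [ 0.496 -0.209  0.06 ]
pink [ 0.608 -0.187  0.06 ]
rocka [ 0.34975366 -0.18319466  0.015     ] rockb [ 0.7162903  -0.24010446  0.015     ]
side 388 ((0.5670068264007568, -0.26957884430885315), 0.019921669736504555) [ 0.56542044 -0.26977741]
side 225 ((0.46790847182273865, -0.30371320247650146), 0.013223404064774513) [ 0.46649861 -0.30393186]
side plate 2219 ((0.5231710076332092, 0.15547718107700348), (0.28354698419570923, 0.11034160852432251), 75.64009857177734)
scene 152 ((0.5690022110939026, -0.270133912563324), 0.022243963554501534) [ 0.56968258 -0.26605061]
scene 70 ((0.470175176858902, -0.30225807428359985), 0.016653284430503845) [ 0.47081649 -0.3007892 ]
scene plate 3793 ((0.5257983803749084, 0.15725652873516083), (0.2819214165210724, 0.11137652397155762), 75.52619171142578)
```

View pics/crop1.png

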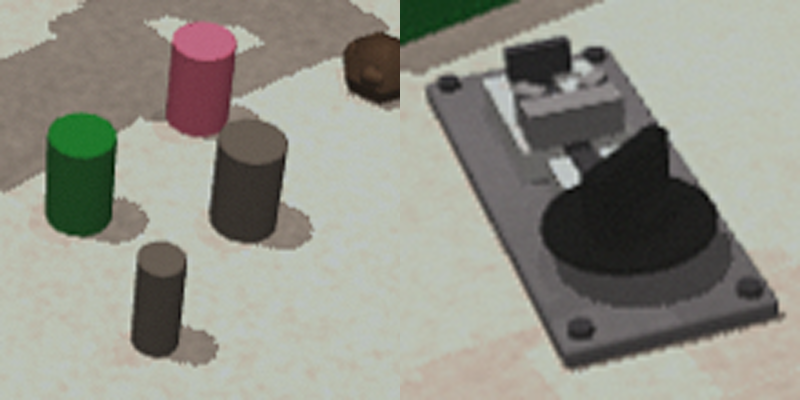

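The left crop confirms the plug: it is the widest grey cylinder at (250,180), with the slim one at (160,300). The right crop shows the clamp with its knob at (630,200) and jaw at (540,60). Clamp yaw is about -0.25 rad. Next I move above the plug and look from close by.

Emit:
send_rows:
  motion: [0,0,0,0.125,7,0,0,0,0.125,7,-4,0.2,0,0,7,-4,0.2,0,0,7,-4,0.2,0,0,7,-4,0.2,0,0,7,-4,0.2,0,0,7,-4,0.1,0,0,7,-3.6,0,0,0,7,0,0,0,0,7]
  grip_force: 40

```text
clock: 1.15
ee_pos: [0.5659, -0.2739, 0.2387]
ee_rot: [-0.0, 0.791, 0.611, -0.001]
wrist_force: [0.0, 0.3, 0.7]
grip_width: 0.0699
grasp_force: 0.0
```

```bash
cat > w.py <<'E'
from h import *
def tool():
    s=robot.sense(); return s["ee_pos"], Rn.from_quat(np.roll(s["ee_rot"],-1)).as_matrix(), s
E
python3 - <<'E'
from w import *
p,R,s=tool(); print(s["clock"],p,R.round(3).tolist())
m,im,d=grab("wrist"); save("wrist1.png",im)
P=cloud(m,d)
k=(np.hypot(P[...,0]-.567,P[...,1]+.27)<.04)&(abs(P[...,2]-.06)<.005)&(d>0)
Q=P[k][:,:2].astype(np.float32); c,r=cv2.minEnclosingCircle(Q); print(len(Q),c,r,P[k].mean(0))
D=R.T@(np.array([*c,.06])-p); print("tool delta",D)
E
```

```text
1.15 [ 0.56590126 -0.27390525  0.2387231 ] [[0.252, 0.968, -0.001], [0.968, -0.252, -0.001], [-0.001, -0.001, -1.0]]
1644 (0.5665174126625061, -0.2690276503562927) 0.019067008048295975 [ 0.56670975 -0.26844386  0.06004017]
tool delta [ 0.00507469 -0.00047253  0.17871805]
```

View pics/wrist1.png

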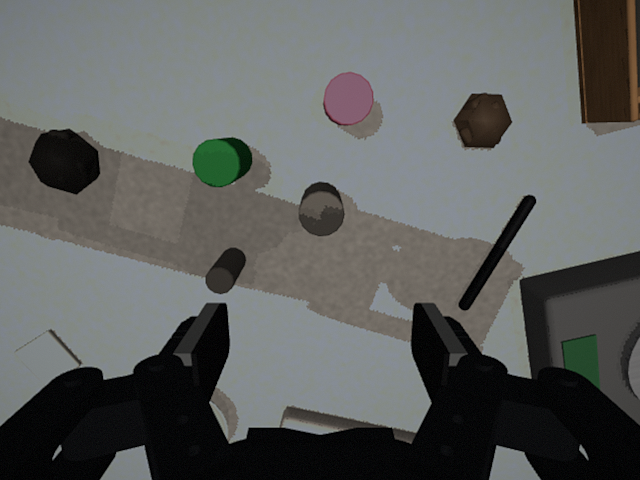

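The wrist view shows the plug's top at (321,212), with green at (222,162) and slim at (225,270), both clear of the finger line. I correct by 0.5 cm and go down.

Emit:
send_rows:
  motion: [0.5,0,3.5,0,7,0,0,4,0,7,0,0,4,0,7,0,0,4,0,7,0,0,3,0,7,0,0,1.4,0,7,0,0,0,0,7]

```text
clock: 1.9
ee_pos: [0.5672, -0.2634, 0.0377]
ee_rot: [-0.002, 0.789, 0.614, -0.001]
wrist_force: [-0.3, -0.1, 0.4]
grip_width: 0.07
grasp_force: 0.0
```

Emit:
send_rows:
  motion: [0,0,0,0,3.2,0,0,0,0,3.2,0,0,0,0,3.2,0,0,0,0,3.2,0,0,0,0,3.2,0,0,0,0,3.2]

```text
clock: 2.5
ee_pos: [0.5701, -0.2662, 0.0432]
ee_rot: [0.002, 0.79, 0.613, 0.001]
wrist_force: [-0.4, 0.7, 5.6]
grip_width: 0.0357
grasp_force: 39.7
```

Emit:
send_rows:
  motion: [0,0,0,0,3.2,0,0,0,0,3.2]

```text
clock: 2.7
ee_pos: [0.5701, -0.2662, 0.0432]
ee_rot: [0.002, 0.79, 0.613, 0.001]
wrist_force: [-0.9, 0.6, 6.1]
grip_width: 0.0359
grasp_force: 39.7
```

```bash
python3 - <<'E'
from w import *
p,R,s=tool(); print(p,R.round(3).tolist(),s["wrist_force"],s["torque"],s["qvel"].round(3))
m,im,d=grab("side"); 
m2,im2,d2=grab("wrist")
save("g.png",np.hstack([cv2.resize(im[230:380,340:490],(400,400)),cv2.resize(im2,(400,300))[:, :].copy() if 0 else cv2.resize(im2[100:480,130:510],(400,400))]))
E
```

```text
[ 0.57014068 -0.26617346  0.04315392] [[0.248, 0.969, 0.004], [0.969, -0.248, -0.002], [-0.001, 0.004, -1.0]] [-0.92917585  0.64689087  6.07214225] [0.18597122 0.16248682 0.00688349] [ 0.     0.001 -0.    -0.001 -0.     0.   ]
```

View pics/g.png

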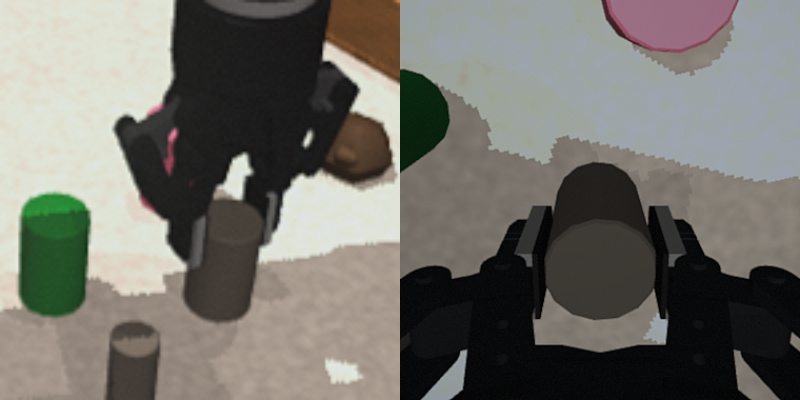

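The grasp is good: the plug sits centred between the pads. I lift it and carry it to above the seat.

Emit:
send_rows:
  motion: [0,0,-2,0,3.2,0,0,-4,0,3.2,0,0,-4,0,3.2,0,0,-3,0,3.2,2,-0.6,0,0,3.2,4,-1.3,0,0,3.2,4,-1.3,0,0,3.2,4,-1.3,0,0,3.2,4,-1.3,0,0,3.2,4,-1.3,0,0,3.2]
  grip_force: 50

```text
clock: 3.8
ee_pos: [0.5526, -0.032, 0.1685]
ee_rot: [-0.001, 0.79, 0.613, -0.001]
wrist_force: [0.8, 0.4, -1.7]
grip_width: 0.0355
grasp_force: 50.3
```

Emit:
send_rows:
  motion: [4,-1.3,0,0,3.2,4,-1.3,0,0,3.2,4,-1.3,0,0,3.2,4,-1.3,0,0,3.2,4,-1.3,0,0,3.2,2,-0.7,0,0,3.2,0,0,0,0,3.2,0,0,0,0,3.2,0,0,0,0,3.2]

```text
clock: 4.7
ee_pos: [0.5383, 0.1958, 0.1694]
ee_rot: [-0.0, 0.79, 0.613, -0.001]
wrist_force: [0.2, -0.3, -1.4]
grip_width: 0.0352
grasp_force: 50.3
```

```bash
python3 - <<'E'
from w import *
p,R,s=tool(); print(s["clock"],p,R.round(3).tolist(),s["wrist_force"],s["grip_width"])
m,im,d=grab("wrist"); save("w2.png",im); np.savez("w2.npz",p=im,d=d,**m)
P=cloud(m,d)
k=(abs(P[...,2]-.052)<.004)&(d>0)&(np.hypot(P[...,0]-.53,P[...,1]-.17)<.16); print("z52 pts",k.sum())
E
```

```text
4.7 [0.53827391 0.19576453 0.1693646 ] [[0.248, 0.969, -0.001], [0.969, -0.248, -0.001], [-0.001, -0.001, -1.0]] [ 0.16771721 -0.25740868 -1.38984461] 0.03523496627191008
z52 pts 1974
```

View pics/w2.png

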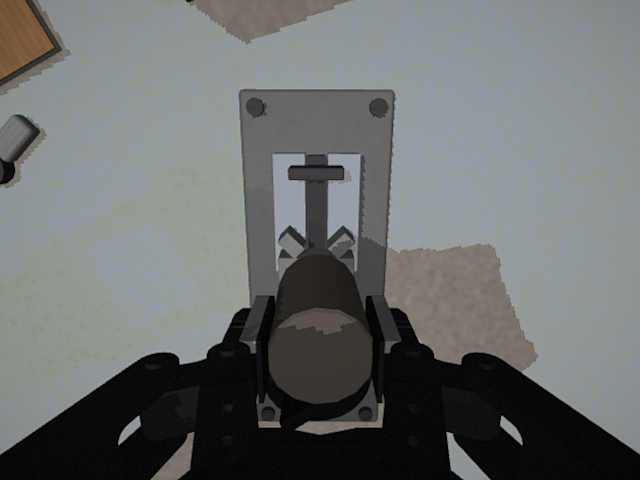

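The wrist view shows the jaw's top at (316,173), the vee wings at (292,240) and (341,240), and the held plug's top at (320,355). The depth readings will give the fine correction.

```bash
python3 - <<'E'
from w import *
p,R,s=tool(); M=np.load("w2.npz"); d=M["d"]; P=cloud(M,d); T=(P-p)@R   # tool coords
def box(u0,u1,v0,v1,z,tol=.004):
    k=np.zeros(d.shape,bool);k[v0:v1,u0:u1]=1
    k&=(d>0)&(abs(P[...,2]-z)<tol); return T[k],P[k]
t,w=box(280,352,158,188,.052); print("jaw n",len(t),"z",np.median(w[:,2]),"tool x",np.percentile(t[:,0],[1,50,99]),"y",np.percentile(t[:,1],[1,50,99]))
t,w=box(225,410,80,280,.012,.003); print("plate y",np.percentile(t[:,1],[.5,99.5]),"x max",np.percentile(t[:,0],99.8), "rect",cv2.minAreaRect(w[:,:2].astype(np.float32)))
t,w=box(235,400,400,430,.012,.003); 
if len(t): print("plate low x",np.percentile(t[:,0],[.5,2]))
t,w=box(270,370,300,410,p[2]+.017,.012); zt=np.median(w[:,2]); k=abs(w[:,2]-zt)<.003
print("plug top z",zt,"centre tool",cv2.minEnclosingCircle(t[k][:,:2].astype(np.float32)), t[k][:,:2].min(0),t[k][:,:2].max(0))
for v in (100,200,260): # plate edges for yaw
    row=[T[v,u] for u in range(225,410) if d[v,u]>0 and abs(P[v,u,2]-.012)<.003]; row=np.array(row); print(v,row[0][:2],row[-1][:2])
E
```

```text
jaw n 724 z 0.051986680397386076 tool x [0.04045366 0.0443724  0.04814114] y [-0.02168252 -0.00445158  0.013361  ]
plate y [-0.05857562  0.05001281] x max 0.09810976350017023 rect ((0.5409350991249084, 0.22256486117839813), (0.1425977498292923, 0.1100836992263794), 75.58073425292969)
plate low x [-0.18004669 -0.17957761]
plug top z 0.1864578894301246 centre tool ((-0.003914888482540846, -0.0013166465796530247), 0.019623735919594765) [-0.0233911 -0.0186471] [0.01545377 0.01604332]
100 [ 0.09076463 -0.0583038 ] [0.09080097 0.05015136]
200 [ 0.0195052  -0.05892877] [0.01954285 0.05025664]
260 [-0.02846812 -0.05914729] [-0.02801037  0.05001286]
```

Emit:
send_rows:
  motion: [1.1,-0.1,0,0,3.2,1.0,-0.2,0,0,3.2,0,0,2,0,3.2,0,0,2,0,3.2,0,0,1,0,3.2,0,0,0,0,3.2,0,0,0,0,3.2]

```text
clock: 5.45
ee_pos: [0.5415, 0.2177, 0.1207]
ee_rot: [0.0, 0.79, 0.613, 0.0]
wrist_force: [0.4, -0.2, -1.3]
grip_width: 0.0356
grasp_force: 50.3
```

```bash
python3 - <<'E'
from w import *
p0=np.array([0.53827391,0.19576453,0.1693646])
p,R,s=tool(); print(p,"moved in tool axes (want .0214,-.0029,.0965 total)",R.T@(p-p0),s["wrist_force"],R[:,2])
E
```

```text
[0.54153092 0.21772711 0.12074076] moved in tool axes (want .0214,-.0029,.0965 total) [ 0.02207131 -0.00229691  0.04862944] [ 0.35505505 -0.16907445 -1.33682741] [ 4.46779314e-04  1.88966460e-04 -9.99999882e-01]
```

Emit:
send_rows:
  motion: [0,0,1.2,0,3.2,0,0,1.2,0,3.2,0,0,1,0,3.2,0,0,0.5,0,3.2,0,0,0.3,0,3.2,0,0,0.2,0,3.2,0,0,0,0,3.2,0,0,0,0,3.2]

```text
clock: 6.25
ee_pos: [0.5415, 0.2176, 0.0767]
ee_rot: [0.0, 0.79, 0.613, 0.0]
wrist_force: [-0.6, -0.7, -2.1]
grip_width: 0.0356
grasp_force: 50.3
```

Emit:
send_rows:
  motion: [0,0,0.1,0,3.2,0,0,0.1,0,3.2,0,0,0.1,0,3.2,0,0,0,0,3.2]

```text
clock: 6.65
ee_pos: [0.5413, 0.2175, 0.0734]
ee_rot: [0.0, 0.79, 0.613, 0.0]
wrist_force: [0.7, 0.1, -1.8]
grip_width: 0.0355
grasp_force: 50.4
```

Emit:
send_rows:
  motion: [0,0,0.1,0,3.2,0,0,0.05,0,3.2,0,0,0,0,3.2]

```text
clock: 6.95
ee_pos: [0.5414, 0.2177, 0.0732]
ee_rot: [-0.0, 0.79, 0.613, 0.0]
wrist_force: [-4.1, -0.6, 6.9]
grip_width: 0.0354
grasp_force: 51.1
```

Emit:
send_rows:
  motion: [0,0,0.1,0,3.2,0,0,0.05,0,3.2,0,0,0,0,3.2]

```text
clock: 7.25
ee_pos: [0.5415, 0.2179, 0.0732]
ee_rot: [-0.0, 0.79, 0.613, -0.0]
wrist_force: [-7.7, -1.3, 12.5]
grip_width: 0.0355
grasp_force: 51.9
```

The plug is seated. I relieve the press and open.

Emit:
send_rows:
  motion: [0,0,-0.2,0,3.2,0,0,0,0,3.2,0,0,0,0,3.6,0,0,0,0,3.8,0,0,0,0,4.2,0,0,0,0,5,0,0,0,0,6,0,0,0,0,6,0,0,0,0,6]

```text
clock: 8.15
ee_pos: [0.5412, 0.2175, 0.0722]
ee_rot: [-0.0, 0.79, 0.613, -0.0]
wrist_force: [0.1, -0.1, -0.8]
grip_width: 0.0599
grasp_force: 0.0
```

Emit:
send_rows:
  motion: [0,0,-1,0,6,0,0,-2,0,6,0,0,-3,0,6,0,0,-4,0,6,-3,0,-3,0,6,-5,0,0,0,6,-5,0,0,0,6,0,0,0,0,6,0,0,0,0,6]

```text
clock: 9.05
ee_pos: [0.5091, 0.0907, 0.2033]
ee_rot: [0.0, 0.79, 0.613, 0.001]
wrist_force: [-0.6, 0.4, 0.0]
grip_width: 0.0598
grasp_force: 0.0
```

```bash
python3 - <<'E'
from w import *
p,R,s=tool(); print(s["clock"],p,R.round(3).tolist())
m,im,d=grab("wrist"); save("w3.png",im); np.savez("w3.npz",p=im,d=d,**m)
P=cloud(m,d); T=(P-p)@R
c=[.54,.213]
k=(d>0)&(abs(P[...,2]-.09)<.004)&(np.hypot(P[...,0]-c[0],P[...,1]-c[1])<.04)
w=P[k];print("plug",len(w),np.percentile(w[:,2],[1,50,99]),cv2.minEnclosingCircle(w[:,:2].astype(np.float32)))
k=(d>0)&(abs(P[...,2]-.012)<.003)&(np.hypot(P[...,0]-.5245,P[...,1]-.1565)<.16)&(im.mean(-1)<150); print("plate",cv2.minAreaRect(P[k][:,:2].astype(np.float32)))
k=(d>0)&(abs(P[...,2]-.074)<.004)&(np.hypot(P[...,0]-.506,P[...,1]-.084)<.05); print("bar top",k.sum(),cv2.minAreaRect(P[k][:,:2].astype(np.float32)) if k.sum()>5 else 0)
k=(d>0)&(abs(P[...,2]-.034)<.003)&(np.hypot(P[...,0]-.506,P[...,1]-.084)<.06); print("skirt",k.sum(),cv2.minEnclosingCircle(P[k][:,:2].astype(np.float32)))
E
```

```text
9.05 [0.50914991 0.09073017 0.20329228] [[0.25, 0.968, 0.002], [0.968, -0.25, 0.001], [0.001, 0.001, -1.0]]
plug 3493 [0.0878143  0.09009032 0.09183334] ((0.5382552742958069, 0.21436522901058197), 0.019035128876566887)
plate ((0.5182327032089233, 0.1348903626203537), (0.2351313829421997, 0.10996701568365097), 75.46044921875)
bar top 1374 ((0.5049983859062195, 0.08388418704271317), (0.060023799538612366, 0.012322692200541496), 21.629047393798828)
skirt 6464 ((0.5076294541358948, 0.08770302683115005), 0.048652905970811844)
```

View pics/w3.png

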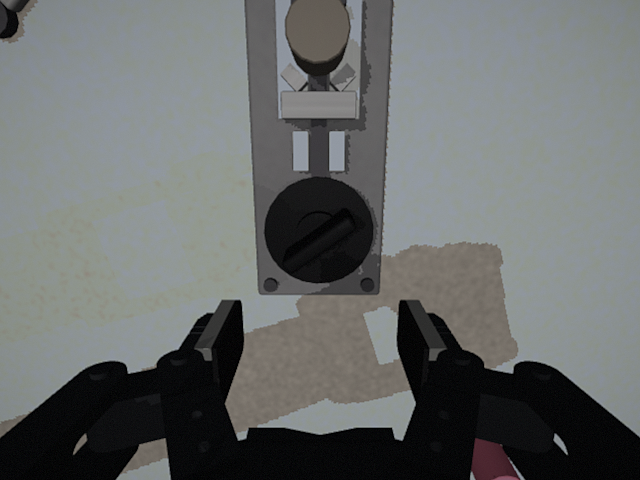

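The plug stands with its top at (318,25), level and let go, and the jaw is still open. The knob's bar runs from (288,265) to (350,215), centred at (0.505, 0.084) at world angle 21.6°. I twist +0.94 rad to grip across it.

Emit:
send_rows:
  motion: [0,0,0,0.14,4,0,0,0,0.14,4,0,0,0,0.14,4,0,0,0,0.14,4,0,0,0,0.14,4,0,0,0,0.14,4,0,0,0,0.1,4,0,0,4,0,4,0,0,4,0,4,0,0,0,0,4]

```text
clock: 10.1
ee_pos: [0.5047, 0.0927, 0.1162]
ee_rot: [-0.001, 0.982, 0.19, -0.006]
wrist_force: [-1.6, 0.0, -0.4]
grip_width: 0.0404
grasp_force: 0.0
```

```bash
python3 - <<'E'
from w import *
p,R,s=tool(); print(s["q"].round(3),p,"toolx ang",np.degrees(np.arctan2(R[1,0],R[0,0])),"delta",R.T@(np.array([.505,.0839,.05])-p),s["torque"])
m,im,d=grab("wrist");P=cloud(m,d)
k=(d>0)&(abs(P[...,2]-.074)<.004)&(np.hypot(P[...,0]-.506,P[...,1]-.084)<.05); print("bar top",k.sum(),cv2.minAreaRect(P[k][:,:2].astype(np.float32)) if k.sum()>5 else 0)
E
```

```text
[ 0.036 -0.098  1.975  0.     1.278  1.224] [0.50468042 0.09272368 0.11620506] toolx ang 21.94290456672829 delta [-0.00224447  0.00859413  0.06619798] [-0.00378018  0.01014639 -0.0055571 ]
bar top 2733 ((0.5060635805130005, 0.08389419317245483), (0.05966101586818695, 0.012011690996587276), 21.553640365600586)
```

Emit:
send_rows:
  motion: [-0.2,0.85,0,0,4,0,0,2,0,4,0,0,2,0,4,0,0,1.5,0,4,0,0,1,0,4,0,0,0,0,4,0,0,0,0,4]

```text
clock: 10.85
ee_pos: [0.511, 0.0829, 0.0582]
ee_rot: [0.0, 0.982, 0.189, 0.001]
wrist_force: [0.6, -0.7, 0.6]
grip_width: 0.0401
grasp_force: 0.0
```

```bash
python3 - <<'E'
from w import *
p,R,s=tool(); print(p,"delta",R.T@(np.array([.5055,.0839,.05])-p),s["torque"],s["wrist_force"])
E
```

```text
[0.51102069 0.08289105 0.0581533 ] delta [-0.00475898 -0.0029924   0.00814678] [-0.00291193 -0.01658709  0.00547856] [ 0.63261404 -0.71139736  0.55249988]
```

Emit:
send_rows:
  motion: [-0.5,-0.3,0.6,0,4,0,0,0,0,4,0,0,0,0,4]

```text
clock: 11.15
ee_pos: [0.5044, 0.0839, 0.0514]
ee_rot: [0.0, 0.982, 0.189, 0.0]
wrist_force: [0.8, -0.1, 0.4]
grip_width: 0.04
grasp_force: 0.0
```

Emit:
send_rows:
  motion: [0,0,0,0,2.5,0,0,0,0,1.6,0,0,0,0,0.8,0,0,0,0,0.8,0,0,0,0,0.8,0,0,0,0,0.8]
  grip_force: 50

```text
clock: 11.75
ee_pos: [0.5056, 0.0833, 0.0524]
ee_rot: [0.001, 0.982, 0.189, 0.001]
wrist_force: [-0.0, -3.3, 6.2]
grip_width: 0.011
grasp_force: 52.3
```

```bash
cat > t.py <<'E'
from w import *
p,R,s=tool(); print("p",p.round(4),"toolx deg %.2f"%np.degrees(np.arctan2(R[1,0],R[0,0])),"err",(R.T@(np.array([.5055,.0839,.05])-p)).round(4),"tau",s["torque"].round(3),"F",s["wrist_force"].round(1),"tauJ6 %.3f"%s["joint_torque"][5],"w",s["grip_width"],s["clock"])
E
python3 t.py
```

```text
p [0.5056 0.0833 0.0524] toolx deg 21.82 err [ 0.0001 -0.0006  0.0024] tau [-0.291  0.132  0.021] F [-0.  -3.3  6.2] tauJ6 0.008 w 0.010983954210186603 11.75
```

Gripped. I turn in small steps and watch the torque.

Emit:
send_rows:
  motion: [0,0,0,0.03,0.8,0,0,0,0.03,0.8,0,0,0,0.03,0.8,0,0,0,0,0.8]

```text
clock: 12.15
ee_pos: [0.5056, 0.0834, 0.0524]
ee_rot: [0.001, 0.989, 0.145, 0.001]
wrist_force: [-0.0, -3.0, 5.9]
grip_width: 0.0114
grasp_force: 52.4
```

```bash
python3 t.py
```

```text
p [0.5056 0.0834 0.0524] toolx deg 16.65 err [ 0.     -0.0005  0.0024] tau [-0.241  0.11   0.027] F [-0.  -3.   5.9] tauJ6 0.148 w 0.011371497850930348 12.15
```

Emit:
send_rows:
  motion: [0,0,0,0.03,0.8,0,0,0,0.03,0.8,0,0,0,0.03,0.8,0,0,0,0,0.8]

```text
clock: 12.55
ee_pos: [0.5056, 0.0834, 0.0525]
ee_rot: [0.001, 0.995, 0.1, 0.001]
wrist_force: [-1.1, -2.4, 5.9]
grip_width: 0.0113
grasp_force: 52.4
```

```bash
python3 t.py
```

```text
p [0.5056 0.0834 0.0525] toolx deg 11.49 err [-0.     -0.0005  0.0025] tau [-0.232  0.089  0.008] F [-1.1 -2.4  5.9] tauJ6 0.121 w 0.011332071452579648 12.55
```

```bash
cat > j.py <<'E'
from t import *
import os
m,im,d=grab("scene"); c=im[300:400,340:470].astype(float)
if not os.path.exists("ref.npy"): np.save("ref.npy",c)
D=abs(c-np.load("ref.npy")).max(-1); D[:, :]=D
print("changed px in plug/jaw area (rows>=318)",(D[18:]>40).sum())
E
python3 j.py
```

```text
p [0.5056 0.0834 0.0525] toolx deg 11.49 err [-0.     -0.0005  0.0025] tau [-0.232  0.089  0.008] F [-1.1 -2.4  5.9] tauJ6 0.121 w 0.011332071452579648 12.55
changed px in plug/jaw area (rows>=318) 0
```

Emit:
send_rows:
  motion: [0,0,0,0.03,0.8,0,0,0,0.03,0.8,0,0,0,0.03,0.8,0,0,0,0,0.8]

```text
clock: 13.0
ee_pos: [0.5056, 0.0835, 0.0524]
ee_rot: [0.0, 0.998, 0.055, 0.001]
wrist_force: [0.3, -1.9, 5.7]
grip_width: 0.0113
grasp_force: 52.4
```

```bash
python3 j.py
```

```text
p [0.5056 0.0835 0.0524] toolx deg 6.35 err [-0.     -0.0004  0.0024] tau [-0.218  0.038  0.105] F [ 0.3 -1.9  5.7] tauJ6 0.208 w 0.011318924994729033 13.0
changed px in plug/jaw area (rows>=318) 0
```

Emit:
send_rows:
  motion: [0,0,0,0.03,0.8,0,0,0,0.03,0.8,0,0,0,0,0.8]

```text
clock: 13.35
ee_pos: [0.5056, 0.0835, 0.0525]
ee_rot: [0.0, 1.0, 0.025, 0.001]
wrist_force: [-1.3, -2.3, 5.9]
grip_width: 0.0112
grasp_force: 52.4
```

```bash
python3 j.py
```

```text
p [0.5056 0.0835 0.0525] toolx deg 2.90 err [-0.0001 -0.0004  0.0025] tau [-0.198  0.086  0.038] F [-1.3 -2.3  5.9] tauJ6 0.147 w 0.011204594725743415 13.35
changed px in plug/jaw area (rows>=318) 0
```

Emit:
send_rows:
  motion: [0,0,0,0.03,0.8,0,0,0,0.03,0.8,0,0,0,0.03,0.8,0,0,0,0,0.8]

```text
clock: 13.8
ee_pos: [0.5056, 0.0836, 0.0525]
ee_rot: [0.0, 1.0, -0.02, 0.001]
wrist_force: [-0.9, -2.5, 5.4]
grip_width: 0.0113
grasp_force: 52.4
```

```bash
python3 j.py
```

```text
p [0.5056 0.0836 0.0525] toolx deg -2.25 err [-0.0001 -0.0003  0.0025] tau [-0.165  0.072  0.099] F [-0.9 -2.5  5.4] tauJ6 0.181 w 0.011258886399074183 13.8
changed px in plug/jaw area (rows>=318) 0
```

Emit:
send_rows:
  motion: [0,0,0,0.03,0.8,0,0,0,0.03,0.8,0,0,0,0,0.8]

```text
clock: 14.15
ee_pos: [0.5056, 0.0836, 0.0524]
ee_rot: [0.0, 0.999, -0.05, 0.001]
wrist_force: [-0.9, -1.0, 5.8]
grip_width: 0.011
grasp_force: 52.4
```

```bash
python3 j.py
```

```text
p [0.5056 0.0836 0.0524] toolx deg -5.71 err [-0.0002 -0.0003  0.0024] tau [-0.152  0.015 -0.005] F [-0.9 -1.   5.8] tauJ6 0.071 w 0.011029584500288018 14.15
changed px in plug/jaw area (rows>=318) 1
```

Emit:
send_rows:
  motion: [0,0,0,0.02,0.8,0,0,0,0.02,0.8,0,0,0,0,0.8]

```text
clock: 14.5
ee_pos: [0.5056, 0.0836, 0.0524]
ee_rot: [0.0, 0.998, -0.07, 0.001]
wrist_force: [-0.7, -2.4, 5.5]
grip_width: 0.0113
grasp_force: 52.4
```

```bash
python3 j.py
```

```text
p [0.5056 0.0836 0.0524] toolx deg -7.99 err [-0.0002 -0.0002  0.0024] tau [-0.085  0.003  0.008] F [-0.7 -2.4  5.5] tauJ6 0.053 w 0.011336569629000539 14.5
changed px in plug/jaw area (rows>=318) 8
```

Emit:
send_rows:
  motion: [0,0,0,0.02,0.8,0,0,0,0.02,0.8,0,0,0,0,0.8]

```text
clock: 14.85
ee_pos: [0.5057, 0.0837, 0.0525]
ee_rot: [-0.0, 0.996, -0.09, 0.001]
wrist_force: [0.4, -1.5, 6.0]
grip_width: 0.0113
grasp_force: 52.5
```

```bash
python3 j.py
```

```text
p [0.5057 0.0837 0.0525] toolx deg -10.31 err [-0.0002 -0.0002  0.0025] tau [-0.169  0.061 -0.126] F [ 0.4 -1.5  6. ] tauJ6 -0.067 w 0.011260656039569732 14.85
changed px in plug/jaw area (rows>=318) 48
```

The nose is falling into the notch: the torque has reversed and the jaw is moving. I continue in small steps.

Emit:
send_rows:
  motion: [0,0,0,0.02,0.8,0,0,0,0.02,0.8,0,0,0,0,0.8]

```text
clock: 15.2
ee_pos: [0.5057, 0.0837, 0.0525]
ee_rot: [-0.0, 0.994, -0.11, 0.001]
wrist_force: [-0.4, -1.7, 5.2]
grip_width: 0.0114
grasp_force: 52.3
```

```bash
python3 j.py
```

```text
p [0.5057 0.0837 0.0525] toolx deg -12.60 err [-0.0002 -0.0001  0.0025] tau [-0.139  0.002 -0.114] F [-0.4 -1.7  5.2] tauJ6 -0.005 w 0.011438803467655322 15.2
changed px in plug/jaw area (rows>=318) 253
```

Emit:
send_rows:
  motion: [0,0,0,0.02,0.8,0,0,0,0.02,0.8,0,0,0,0,0.8]

```text
clock: 15.55
ee_pos: [0.5057, 0.0837, 0.0525]
ee_rot: [-0.0, 0.992, -0.129, 0.001]
wrist_force: [0.3, -0.7, 5.3]
grip_width: 0.0114
grasp_force: 52.3
```

```bash
python3 j.py
```

```text
p [0.5057 0.0837 0.0525] toolx deg -14.88 err [-0.0002 -0.0001  0.0025] tau [-0.104  0.029 -0.036] F [ 0.3 -0.7  5.3] tauJ6 0.023 w 0.011412815973394648 15.55
changed px in plug/jaw area (rows>=318) 256
```

Fully dropped. Slack remains until about -23°, so I advance and then creep.

Emit:
send_rows:
  motion: [0,0,0,0.02,0.8,0,0,0,0.02,0.8,0,0,0,0.01,0.8,0,0,0,0,0.8]

```text
clock: 16.0
ee_pos: [0.5057, 0.0838, 0.0524]
ee_rot: [-0.0, 0.988, -0.154, 0.001]
wrist_force: [-0.7, -0.7, 5.8]
grip_width: 0.0112
grasp_force: 52.3
```

```bash
python3 t.py
```

```text
p [0.5057 0.0838 0.0524] toolx deg -17.73 err [-0.0002 -0.0001  0.0024] tau [-0.108  0.028 -0.051] F [-0.7 -0.7  5.8] tauJ6 -0.011 w 0.011206786863710726 16.0
```

Emit:
send_rows:
  motion: [0,0,0,0.01,0.8,0,0,0,0.01,0.8,0,0,0,0,0.8]

```text
clock: 16.3
ee_pos: [0.5057, 0.0838, 0.0525]
ee_rot: [-0.0, 0.986, -0.164, 0.001]
wrist_force: [1.0, -0.1, 5.0]
grip_width: 0.0114
grasp_force: 52.3
```

```bash
python3 t.py
```

```text
p [0.5057 0.0838 0.0525] toolx deg -18.88 err [-0.0002 -0.      0.0025] tau [-0.088 -0.021  0.016] F [ 1.  -0.1  5. ] tauJ6 -0.013 w 0.011444540273020927 16.3
```

Emit:
send_rows:
  motion: [0,0,0,0.01,0.8,0,0,0,0.01,0.8,0,0,0,0,0.8]

```text
clock: 16.6
ee_pos: [0.5057, 0.0838, 0.0524]
ee_rot: [-0.0, 0.985, -0.174, 0.001]
wrist_force: [0.4, -0.5, 5.5]
grip_width: 0.0113
grasp_force: 52.3
```

```bash
python3 t.py
```

```text
p [0.5057 0.0838 0.0524] toolx deg -20.03 err [-0.0002 -0.      0.0024] tau [-0.04   0.028 -0.01 ] F [ 0.4 -0.5  5.5] tauJ6 -0.013 w 0.011340989193878194 16.6
```

Emit:
send_rows:
  motion: [0,0,0,0.01,0.8,0,0,0,0.01,0.8,0,0,0,0,0.8]

```text
clock: 16.9
ee_pos: [0.5057, 0.0838, 0.0524]
ee_rot: [-0.0, 0.983, -0.184, 0.001]
wrist_force: [0.4, -0.9, 6.1]
grip_width: 0.0116
grasp_force: 52.3
```

```bash
python3 t.py
```

```text
p [0.5057 0.0838 0.0524] toolx deg -21.17 err [-0.0002 -0.      0.0024] tau [-0.04   0.047 -0.08 ] F [ 0.4 -0.9  6.1] tauJ6 -0.013 w 0.01163929770222079 16.9
```

Emit:
send_rows:
  motion: [0,0,0,0.01,0.8,0,0,0,0.01,0.8,0,0,0,0,0.8]

```text
clock: 17.2
ee_pos: [0.5057, 0.0838, 0.0524]
ee_rot: [-0.0, 0.981, -0.194, 0.001]
wrist_force: [0.4, -0.7, 5.0]
grip_width: 0.0113
grasp_force: 52.3
```

```bash
python3 t.py
```

```text
p [0.5057 0.0838 0.0524] toolx deg -22.32 err [-0.0002  0.      0.0024] tau [-0.053  0.075 -0.065] F [ 0.4 -0.7  5. ] tauJ6 -0.013 w 0.011284535723892656 17.2
```

Emit:
send_rows:
  motion: [0,0,0,0.01,0.8,0,0,0,0.01,0.8,0,0,0,0,0.8]

```text
clock: 17.5
ee_pos: [0.5057, 0.0838, 0.0524]
ee_rot: [-0.0, 0.979, -0.203, 0.001]
wrist_force: [-0.0, 0.0, 6.4]
grip_width: 0.011
grasp_force: 52.3
```

```bash
python3 t.py
```

```text
p [0.5057 0.0838 0.0524] toolx deg -23.46 err [-0.0002  0.      0.0024] tau [-0.056  0.037 -0.008] F [-0.   0.   6.4] tauJ6 -0.013 w 0.011001784032955188 17.5
```

Emit:
send_rows:
  motion: [0,0,0,0.01,0.8,0,0,0,0.01,0.8]

```text
clock: 17.7
ee_pos: [0.5057, 0.0838, 0.0525]
ee_rot: [-0.0, 0.977, -0.213, 0.001]
wrist_force: [0.2, -0.6, 5.3]
grip_width: 0.0112
grasp_force: 52.4
```

```bash
python3 j.py
```

```text
p [0.5057 0.0838 0.0525] toolx deg -24.60 err [-0.0002  0.      0.0025] tau [-0.023  0.038  0.111] F [ 0.2 -0.6  5.3] tauJ6 0.050 w 0.011182988969323661 17.7
changed px in plug/jaw area (rows>=318) 253
```

Emit:
send_rows:
  motion: [0,0,0,0.01,0.8,0,0,0,0.01,0.8]

```text
clock: 17.95
ee_pos: [0.5057, 0.0839, 0.0524]
ee_rot: [-0.0, 0.975, -0.222, 0.001]
wrist_force: [-0.6, -1.0, 6.7]
grip_width: 0.0117
grasp_force: 52.5
```

```bash
python3 - <<'E'
from t import *
m,im,d=grab("wrist"); P=cloud(m,d); save("w4.png",im)
k=(d>0)&(abs(P[...,2]-.074)<.004)&(np.hypot(P[...,0]-.506,P[...,1]-.084)<.045); print("bar top",k.sum(),cv2.minAreaRect(P[k][:,:2].astype(np.float32)) if k.sum()>5 else 0)
E
```

```text
p [0.5057 0.0839 0.0524] toolx deg -25.71 err [-0.0002  0.      0.0024] tau [0.03  0.022 0.416] F [-0.6 -1.   6.7] tauJ6 0.277 w 0.011692359045874328 17.95
bar top 6437 ((0.5058004260063171, 0.08125590533018112), (0.035810161381959915, 0.05766788870096207), 86.6738052368164)
```

View pics/w4.png

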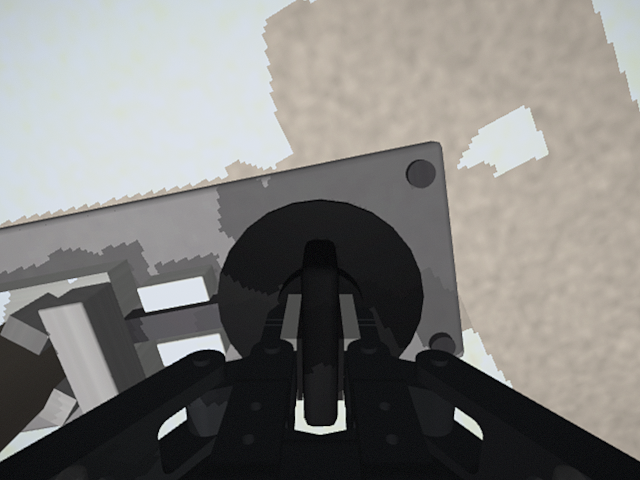

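The bar at (320,330) is gripped squarely between the fingers. The torque is now rising at the notch wall.

Emit:
send_rows:
  motion: [0,0,0,0,0.8,0,0,0,0,0.8]

```text
clock: 18.2
ee_pos: [0.5057, 0.0839, 0.0524]
ee_rot: [-0.0, 0.975, -0.222, 0.001]
wrist_force: [-0.5, 0.0, 5.1]
grip_width: 0.0111
grasp_force: 52.5
```

```bash
python3 t.py
```

```text
p [0.5057 0.0839 0.0524] toolx deg -25.69 err [-0.0002  0.      0.0024] tau [-0.068 -0.007  0.269] F [-0.5  0.   5.1] tauJ6 0.272 w 0.011104126622787019 18.2
```

Emit:
send_rows:
  motion: [0,0,0,0.01,0.8,0,0,0,0,0.8]

```text
clock: 18.4
ee_pos: [0.5056, 0.0839, 0.0525]
ee_rot: [-0.0, 0.974, -0.227, 0.001]
wrist_force: [0.0, 0.4, 6.4]
grip_width: 0.0113
grasp_force: 52.5
```

```bash
python3 t.py
```

```text
p [0.5056 0.0839 0.0525] toolx deg -26.24 err [-0.0001  0.      0.0025] tau [-0.035 -0.046  0.421] F [0.  0.4 6.4] tauJ6 0.427 w 0.011288907599303556 18.4
```

Emit:
send_rows:
  motion: [0,0,0,0.005,0.8,0,0,0,0,0.8,0,0,0,0,0.8,0,0,0,0,0.8]

```text
clock: 18.8
ee_pos: [0.5056, 0.0838, 0.0524]
ee_rot: [-0.0, 0.973, -0.229, 0.001]
wrist_force: [0.1, -0.5, 5.4]
grip_width: 0.0112
grasp_force: 52.6
```

```bash
python3 t.py
```

```text
p [0.5056 0.0838 0.0524] toolx deg -26.51 err [-0.0001 -0.      0.0024] tau [-0.083  0.02   0.467] F [ 0.1 -0.5  5.4] tauJ6 0.470 w 0.011236848047839493 18.8
```

The knob is firm at 0.47 N·m. I ease off, open and retreat upward.

Emit:
send_rows:
  motion: [0,0,0,-0.02,0.8,0,0,0,0,2,0,0,0,0,4,0,0,0,0,4,0,0,0,0,4,0,0,0,0,4]

```text
clock: 19.4
ee_pos: [0.504, 0.0838, 0.0507]
ee_rot: [0.0, 0.975, -0.22, -0.001]
wrist_force: [-1.2, -0.7, -0.0]
grip_width: 0.04
grasp_force: 0.0
```

Emit:
send_rows:
  motion: [0,0,-1,0,4,0,0,-2,0,4,0,0,-4,0,4,0,0,-4,0,4,0,0,-4,0,4,0,0,-2,0,4,0,0,0,0,4]

```text
clock: 20.1
ee_pos: [0.5068, 0.0839, 0.2268]
ee_rot: [-0.001, 0.975, -0.22, 0.004]
wrist_force: [0.7, 0.1, -0.2]
grip_width: 0.0398
grasp_force: 0.0
```

```bash
python3 - <<'E'
from t import *
for n,(a,b,c,e) in(("scene",(220,400,320,480)),("side",(150,290,180,320))):
    m,im,d=grab(n); P=cloud(m,d)
    k=(d>0)&(abs(P[...,2]-.09)<.004)&(np.hypot(P[...,0]-.538,P[...,1]-.213)<.035); w=P[k]
    print(n,len(w),np.percentile(w[:,2],[2,50,98]),cv2.minEnclosingCircle(w[:,:2].astype(np.float32)))
    save(n+"F.png",cv2.resize(im[a:b,c:e],(400,400)))
cv2.imwrite("pics/F.png",np.hstack([cv2.imread("pics/sceneF.png"),cv2.imread("pics/sideF.png")]))
E
```

```text
p [0.5068 0.0839 0.2268] toolx deg -25.46 err [-0.0027  0.0012  0.1767] tau [ 0.004 -0.015 -0.018] F [ 0.7  0.1 -0.2] tauJ6 0.000 w 0.039823244974264205 20.1
scene 348 [0.08640528 0.09062725 0.09328353] ((0.5393775105476379, 0.2096622735261917), 0.020280661061406136)
side 178 [0.08635565 0.09007662 0.09202922] ((0.5358781218528748, 0.20996585488319397), 0.021176045760512352)
```

View pics/F.png

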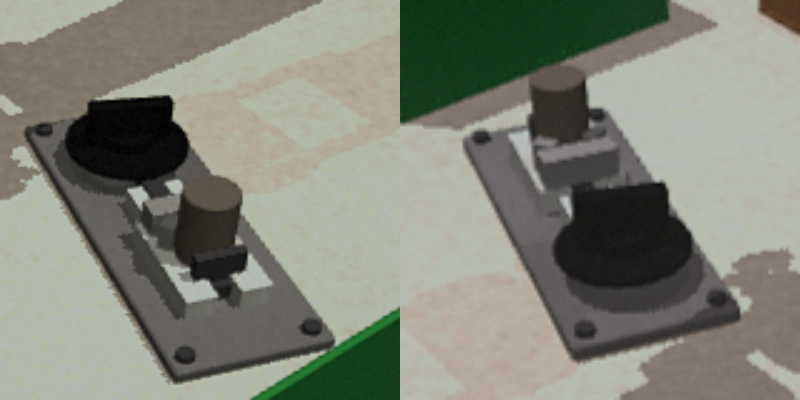

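The plug stands upright in the clamp at left crop (210,215), with the jaw shut against it at (220,262) and the robot clear. I hand the job in.

```bash
python3 -c "
from workcell import robot
print(robot.job_done())"
```

```text
the job is handed in; nothing more can be done
None
```

The thick plug stands upright on the seat with the jaw shut on it; I brought the knob up firm at about 0.47 N·m, let go, and handed the job in at about 20 s of the 72 s (no verdict was returned).

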